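# Find the socket that fits the nut of a fly-tying vice

### The job

Find which of the three sockets fits the spring-mounted hex nut on the base plate of the fly-tying vice: try them on the nut gently, never pushing the nut down to the stop of its spring, and stand each one that does not fit back in the rack, fully home in a hole. Put the one that fits upright over the nut, all the way down on its washer, and finish there while still holding it by its grip. Leave the spool, the jar and the stick where they are.

Things in the scene. Friction and masses are not known exactly. Their poses are not given: they have to be found in the camera images.
- socket_a_mid (a point): Socket A, one of three look-alikes: round steel socket 27 mm in diameter, 26 mm tall, with a hex bore 18 mm deep underneath (hidden while it stands), under a grey hex grip adapter 22 mm across flats, 25.4 over corners. 82 mm tall, 0.13 kg; grip 32 to 82 mm above the lower rim. This point: on the axis, 41 mm above the rim; z up. Stands in a rack hole at any yaw.
- socket_b_mid (a point): Socket B, same outside as A, its point likewise. On each socket the flats of bore and grip are parallel: one opposite pair faces along the socket's own x, the others at 60 and 120 degrees from it.
- socket_c_mid (a point): Socket C, same outside as A, its point likewise. The three sockets' bores are 13, 15 and 19 mm across flats; only the 19 mm one goes over the nut, and which socket has it is not told.
- nut_seat (a point): Hex nut 17 mm across flats on a 32 mm washer. This point: on its axis, on top of the washer, where a seated socket's rim rests (z up); moves with the nut. Chamfered nut top 12.5 mm above; a socket too small stops 9 to 11 mm up. One pair of flats faces along x, others at 60, 120 degrees. The right bore has 1 mm room all round, enters within 13 degrees of the flats. It cannot turn.
- nut (a joint): How far the nut is pushed down on its spring, m: 0 at rest, 0.009 at its stop. It starts to give at 2.5 N and takes 2.5 N more for each mm (about 20 N at 7 mm); it springs back when let go.
- vice: Fly-tying vice, fixed to the table. Origin on the table under the nut's axis. Dark steel base plate 90 mm (x) by 190 mm (y, from -50 to +140 mm), 10 mm thick; nut seat 25 mm above the table. Its stem, a 12 mm steel rod with a brass head up to 197 mm above the table, stands at y = +110 mm; its jaws point to +y.
- rack: Socket rack, fixed: dark wooden block 56 mm (x) by 206 mm (y) by 25 mm high, origin under its centre. Three round holes 35 mm in diameter and 15 mm deep (floor 10 mm above the table) at y = -75, 0 and +75 mm, one socket standing in each at the start, so the top of each grip is 92 mm above the table.
- spool: Bystander: thread spool 30 mm in diameter, 28 mm tall, standing; origin at the centre of its underside.
- jar: Bystander: small amber glass jar 40 mm in diameter, 50 mm tall, standing; origin at the centre of its underside.
- stick: Bystander: flat wooden stick 10 by 110 by 4 mm (long along its y) lying on the table; origin at the centre of its underside.

How it is judged:
At the end, for the whole second after the job is handed in: The fitting socket is held by the fingers (over 2 N), within 7 degrees of upright, its axis within 6 mm of the nut's and its rim within 4 mm of the washer, at rest; the other two stand upright on the floors of rack holes (centre within 8 mm across the rack, at most 5 mm above the floor) (((horizontal distance between socket_a_mid and nut_seat below 0.006 m and z of socket_a_mid in the frame of nut_seat between 0.037 and 0.045 m and angle between socket_a_mid's own z axis and vertical below 0.12 rad and contact force between socket_a and the fingers above 2 N and linear speed of socket_a below 0.02 m/s and angle between each of socket_b_mid, socket_c_mid's own z axis and vertical below 0.15 rad and z of socket_b_mid in the frame of rack between 0.046 and 0.056 m and x of socket_b_mid in the frame of rack between -0.008 and 0.008 m and y of socket_b_mid in the frame of rack between -0.083 and 0.083 m and z of socket_c_mid in the frame of rack between 0.046 and 0.056 m and x of socket_c_mid in the frame of rack between -0.008 and 0.008 m and y of socket_c_mid in the frame of rack between -0.083 and 0.083 m) or (horizontal distance between socket_b_mid and nut_seat below 0.006 m and z of socket_b_mid in the frame of nut_seat between 0.037 and 0.045 m and angle between socket_b_mid's own z axis and vertical below 0.12 rad and contact force between socket_b and the fingers above 2 N and linear speed of socket_b below 0.02 m/s and angle between each of socket_a_mid, socket_c_mid's own z axis and vertical below 0.15 rad and z of socket_a_mid in the frame of rack between 0.046 and 0.056 m and x of socket_a_mid in the frame of rack between -0.008 and 0.008 m and y of socket_a_mid in the frame of rack between -0.083 and 0.083 m and z of socket_c_mid in the frame of rack between 0.046 and 0.056 m and x of socket_c_mid in the frame of rack between -0.008 and 0.008 m and y of socket_c_mid in the frame of rack between -0.083 and 0.083 m) or (horizontal distance between socket_c_mid and nut_seat below 0.006 m and z of socket_c_mid in the frame of nut_seat between 0.037 and 0.045 m and angle between socket_c_mid's own z axis and vertical below 0.12 rad and contact force between socket_c and the fingers above 2 N and linear speed of socket_c below 0.02 m/s and angle between each of socket_a_mid, socket_b_mid's own z axis and vertical below 0.15 rad and z of socket_a_mid in the frame of rack between 0.046 and 0.056 m and x of socket_a_mid in the frame of rack between -0.008 and 0.008 m and y of socket_a_mid in the frame of rack between -0.083 and 0.083 m and z of socket_b_mid in the frame of rack between 0.046 and 0.056 m and x of socket_b_mid in the frame of rack between -0.008 and 0.008 m and y of socket_b_mid in the frame of rack between -0.083 and 0.083 m))); the arm keeps its last pose, push and grip.
It fails at once if the nut was pushed down to the stop of its spring (8.5 mm) (value of joint nut above 0.0085 m).
It fails at once if the spool was disturbed (moved over 30 mm) (distance of spool from where it was at the start of the episode above 0.03 m).
It fails at once if the jar was disturbed (moved over 30 mm) (distance of jar from where it was at the start of the episode above 0.03 m).
It fails at once if the stick was disturbed (moved over 30 mm) (distance of stick from where it was at the start of the episode above 0.03 m).
It also fails if it takes over 72 s, if anything falls off the work surface, if the arm or the gripper's body presses on something with over 40 N, if the wrist force passes 120 N, or if a joint passes its speed limit or range.

### The arm

A 6-joint arm with a two-finger parallel gripper is mounted at the origin on the work surface. World frame = base frame: x ahead of the robot, y to its left, z up, the work surface at z = 0. Lengths are in m, angles in rad, forces in N, time in s.
With the tool pointing down it reaches from about 0.25 to 0.725 m from the base axis. Payload 4 kg.
Tool frame: the origin (TCP) lies on the centre line of the jaws, within the pads' length; the fingertips stand 17 mm ahead of it and the grasp point (between the pads) lies 2 mm behind it; z points along the fingers, y is the line along which they close (so a half turn about z gives the same grasp; the last joint's range is limited). The gripper opens to 85 mm and grips with 20 to 120 N. Pads are 22 mm wide; open, the fingers measure 114 mm over their backs; the gripper's body (76 mm by 85 mm) begins 54 mm behind the grasp point. The pads swing forward as they close: fully open they stand 13 mm farther back than shut.
Start: joints at [-1.272, 0.241, 0.005, 1.335, 0, 1.571], TCP at [0.147, -0.478, 0.248] pointing down, gripper open.
Joint ranges: [-2.72, 2.72], [-1.05, 1.87], [-1.09, 1.28], [-1.99, 2.15], [-1.42, 1.44], [-3.14, 3.14]. Speed limits (rad/s): [2.79, 2.79, 3.14, 3.14, 3.14, 3.14].

### API

Orientations are given as a unit quaternion [x, y, z, w].
In Python, from workcell import bot, camera, get_calibration gives the robot as it stands.
- The arm moves only by the tool apply_moves, never from a script. Its argument "steps" is a list of rows, each a list of 3 entries, a list of its own where there are three numbers: the shift along the tool's x, y, z as a fraction of full scale, then the turn, a rotation vector about the tool's x, y, z as a fraction of full scale, then the opening, from 0 (shut) to 1 (fully open). A call has exactly 8 rows; each row shifts and turns the commanded pose from where the row before left it, along the tool's axes as they then stand; what a row does not reach is not made up. Full scale, the value 1, is 20 cm for a shift and pi rad for a turn. A row lasts 1/12 s, in which the tool goes at most 41.7 mm and 7.16 degrees, less where a joint would pass 70% of its speed; a pose out of reach is approached as far as the arm can. A call with a number of a shift or a turn outside -1 to 1 is refused whole. A call with a gripper value outside its range is refused whole. The fingers move at their own pace and stop on an object; the grip force is fixed at half the most. Time passes only in rows, so rows that do not move let the fingers close, or fill a call up. It gives the time, the measured TCP pose, the force, the opening and the grip force at its end, in the units of the state.
- bot.get_obs(): the state, without advancing time (a new reading comes with each control period).
- camera(name): name is "scene" or "top" or "wrist"; returns (picture, depth): 384x512x3 uint8, red, green, blue; 384x512 float32, m along the optical axis (not along the pixel's ray), 0 where there is no reading.
- get_calibration(name): a dict with "fov_y" (degrees; the focal length in pixels is half the picture's height over the tangent of half this angle, whatever the lens; pixels are square), "cx", "cy" (the principal point, pixels), "rvec" (rotation vector, rad) and "tvec" (3), from world to camera coordinates, as OpenCV has them. Camera axes: x right, y down, z forward; pixel columns grow to the right and rows downward; lengths in m; the calibration is good to about 2 mm. A picture is of the moment at which its call begins: read the wrist's pose just before it. get_calibration takes no time and is no camera call; for the wrist camera it gives the pose at the moment of the call.
- bot.job_done(): hands the job in; it is judged then, once.
The state is a dict: "clock": time; "joint_pos": joint angles; "joint_vel": joint speeds; "tau": joint torques, N m; "eef_pos": TCP position; "tool_rot": TCP orientation; "ft_force": force on the tool from outside, world axes, zero at the start; "ft_torque": the same for the moment, N m; "grip_width": finger opening in m; "grasp_force": force on a finger pad.
Only numpy, scipy, OpenCV 4.12 (cv2) and the standard library are available. Lean on these libraries where they do the work, as an engineer would, in place of code of your own. Each camera call takes 0.05 s, during which the arm holds its last target. There are 200 camera calls.

## Working session

There is one attempt and no reset: what is moved stays moved. The work goes in short steps, Python scripts to look and compute and a tool call to move; the robot and the scene stay as the last step left them, time stands still between calls to the robot, and variables do not carry over. Pictures are saved under pics/ and viewed, at most 10 in all, crops included, and the job is handed in when it is done.

Besides the shell and the picture viewer there is one more tool, called after "Call:" in YAML: its name, and indented under it one key for each argument. apply_moves: Moves the arm, as the interface text tells. Its arguments: {"type":"object","properties":{"steps":{"type":"array"}},"required":["steps"]}

```bash
mkdir -p pics; cat > h.py <<'E'
import numpy as np, cv2
from workcell import bot, camera, get_calibration
def cal(n):
    c=get_calibration(n); R=cv2.Rodrigues(np.array(c["rvec"],float))[0]; t=np.array(c["tvec"],float).ravel()
    f=192/np.tan(np.radians(c["fov_y"])/2); return R,t,f,c["cx"],c["cy"]
def plane(C,u,v,z):
    R,t,f,cx,cy=C; o=-R.T@t; d=R.T@np.array([(u-cx)/f,(v-cy)/f,1]); return o+d*(z-o[2])/d[2]
def cloud(C,D):
    R,t,f,cx,cy=C; v,u=np.mgrid[:384,:512]; P=np.stack([(u-cx)/f*D,(v-cy)/f*D,D],-1); return (P-t)@R
def proj(C,p):
    R,t,f,cx,cy=C; q=R@np.array(p)+t; return q[0]/q[2]*f+cx,q[1]/q[2]*f+cy
E
python3 - <<'E'
from h import *
o=bot.get_obs(); print(o)
for n in("top","scene"):
    C=cal(n); I,D=camera(n); np.savez(n,I=I,D=D); cv2.imwrite(f"pics/{n}.png",I[...,::-1]); print(n,-C[0].T@C[1],C[2:])
    print((D>0).mean())
E
```

```text
{'clock': 0.0, 'joint_pos': array([-1.27201823e+00,  2.41415154e-01,  3.69692928e-03,  1.33521018e+00,
       -1.42456663e-06,  1.57079907e+00]), 'joint_vel': array([-9.19306204e-05, -3.48570371e-04, -5.67183024e-04, -7.43605890e-04,
       -1.80237977e-03,  1.33343242e-04]), 'tau': array([-5.40420151e-04, -3.72316110e+01,  2.52410388e+01,  1.67736236e-02,
       -7.12233532e-05,  1.53858579e-06]), 'eef_pos': array([ 0.14699529, -0.47726204,  0.24740143]), 'tool_rot': array([ 9.88861835e-01,  1.48832570e-01, -1.59368600e-04, -1.05405904e-03]), 'ft_force': array([0.4086287 , 0.65345215, 0.01781401]), 'ft_torque': array([0.00102777, 0.0198971 , 0.02288712]), 'grasp_force': 0.0, 'grip_width': 0.08542841419633104}
top [ 0.36090795 -0.05234231  0.89174573] (np.float64(391.03449735366866), 252.62948858498987, 195.54681189721566)
0.995941162109375
scene [0.95819663 0.2614667  0.50469793] (np.float64(357.90466993008124), 248.87442960936312, 193.28031338918996)
0.9960428873697916
```

View pics/top.png

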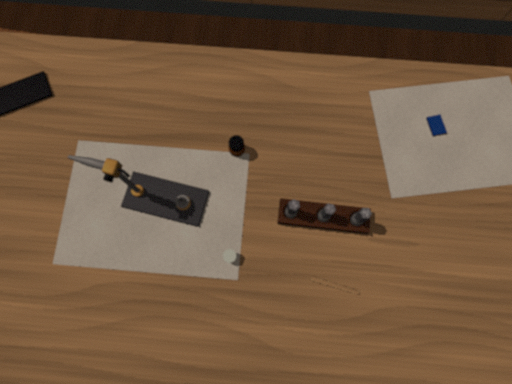

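View pics/scene.png

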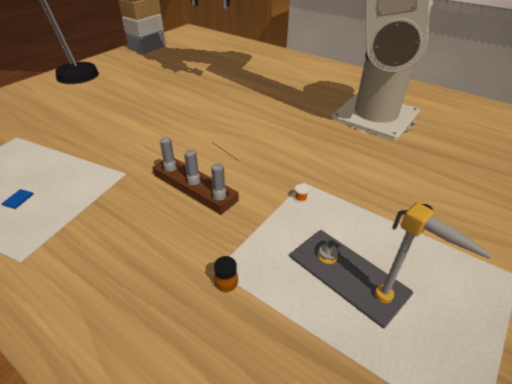

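The top view shows the rack at (325,216), with sockets at about (293,208), (328,213) and (364,217). The nut is at (183,203), the stem at (137,190), the jar at (236,146), the spool at (231,256) and the stick at (336,287). The scene view agrees.

```bash
python3 - <<'E'
from h import *
d=np.load("top.npz"); I,D=d["I"],d["D"]; C=cal("top"); P=cloud(C,D); Z=P[...,2]
print("table z",np.median(Z[230:380,100:250]))
def rect(u0,u1,v0,v1,zl,zh,n,zp):
    m=np.zeros(Z.shape,bool); m[v0:v1,u0:u1]=True; m&=(Z>zl)&(Z<zh)
    p=P[m]; r=cv2.minAreaRect((p[:,:2]*1000).astype(np.float32)); print(n,m.sum(),r,np.median(p[:,2]), p.mean(0))
rect(270,385,185,245,.015,.032,"rack",0); rect(110,215,165,230,.006,.013,"plate",0)
rect(170,197,190,220,.018,.06,"nut",0)
for u,v in((293,208),(328,213),(364,217)): rect(u-14,u+14,v-16,v+12,.08,.1,"sock",0)
rect(222,255,130,160,.04,.06,"jar",0);rect(220,245,245,268,.02,.04,"spool",0);rect(305,365,270,300,.0025,.01,"stick",0)
rect(70,150,140,200,.1,.25,"stem",0)
print(plane(C,183,203,.03))
E
```

```text
table z 0.0004172651627965369
rack 1617 ((549.9589233398438, -192.6824951171875), (206.0912628173828, 56.84429168701172), 88.04788970947266) 0.024958176863322683 [ 0.5461979 -0.189887   0.024672 ]
plate 2618 ((572.7448120117188, 183.47618103027344), (208.1360626220703, 107.82540893554688), 80.15764617919922) 0.010046297197047888 [0.56073392 0.17366787 0.01000783]
nut 147 ((554.9143676757812, 132.00050354003906), (28.267982482910156, 30.136930465698242), 8.98245906829834) 0.026323857297014894 [0.55385442 0.13080559 0.02902881]
sock 110 ((551.645751953125, -117.79622650146484), (21.99182891845703, 24.499906539916992), 50.70874786376953) 0.09173022755678571 [ 0.55161192 -0.11745339  0.09125707]
sock 110 ((549.8959350585938, -192.66067504882812), (24.158815383911133, 21.728410720825195), 23.234596252441406) 0.09195570922992857 [ 0.54892056 -0.19202519  0.09131971]
sock 112 ((547.1098022460938, -267.0457763671875), (22.03915786743164, 23.275501251220703), 64.85579681396484) 0.09181722653608633 [ 0.54638268 -0.26668876  0.091153  ]
jar 207 ((698.75341796875, 20.88330078125), (35.01933670043945, 34.86299133300781), 3.9601175785064697) 0.049898222547359344 [0.69743682 0.0202544  0.04957207]
spool 144 ((440.8567199707031, 11.572586059570312), (28.336645126342773, 26.621519088745117), 6.378100395202637) 0.028231516247460533 [0.44121691 0.01158901 0.02814541]
stick 299 ((399.5291748046875, -225.52511596679688), (62.63683319091797, 131.90805053710938), 4.846620082855225) 0.00391159711037059 [ 0.399833   -0.22634277  0.00408505]
stem 701 ((570.430419921875, 269.3216857910156), (108.62026977539062, 40.3326530456543), 84.1248779296875) 0.1921895354323703 [0.57242903 0.25250342 0.18516542]
[0.54961805 0.1270067  0.03      ]
```

Call:
apply_moves:
  steps:
    - [[0.132, -0.053, -0.01], [0, 0, 0], 1]
    - [[0.132, -0.053, -0.01], [0, 0, 0], 1]
    - [[0.132, -0.053, -0.01], [0, 0, 0], 1]
    - [[0.132, -0.053, -0.01], [0, 0, 0], 1]
    - [[0.132, -0.053, -0.01], [0, 0, 0], 1]
    - [[0.132, -0.053, -0.01], [0, 0, 0], 1]
    - [[0.132, -0.053, -0.01], [0, 0, 0], 1]
    - [[0.132, -0.053, -0.01], [0, 0, 0], 1]

```text
clock: 0.77
eef_pos: [0.3247, -0.3334, 0.264]
tool_rot: [0.989, 0.149, -0.0, -0.0]
ft_force: [-0.3, -1.3, 0.0]
grip_width: 0.0859
grasp_force: 0.0
```

Call:
apply_moves:
  steps:
    - [[0.132, -0.053, -0.01], [0, 0, 0], 0.5]
    - [[0.132, -0.053, -0.01], [0, 0, 0], 0.5]
    - [[0.132, -0.053, -0.01], [0, 0, 0], 0.5]
    - [[0.132, -0.053, -0.01], [0, 0, 0], 0.5]
    - [[0.132, -0.053, -0.01], [0, 0, 0], 0.5]
    - [[0.132, -0.053, -0.01], [0, 0, 0], 0.5]
    - [[0.132, -0.053, -0.01], [0, 0, 0], 0.5]
    - [[0, 0, 0], [0, 0, 0], 0.5]

```text
clock: 1.43
eef_pos: [0.4821, -0.2064, 0.2778]
tool_rot: [0.988, 0.151, 0.001, -0.001]
ft_force: [-0.7, -1.2, 0.7]
grip_width: 0.0427
grasp_force: 0.0
```

```bash
cat >> h.py <<'E'
def go(x,y,z,th=None):
    "tool-frame distance to a target, in move units (shift along axes as they now stand)"
    o=bot.get_obs(); from scipy.spatial.transform import Rotation as Ro
    R=Ro.from_quat(o["tool_rot"]).as_matrix(); s=R.T@(np.array([x,y,z])-o["eef_pos"])/.2
    now=np.degrees(np.arctan2(R[1,0],R[0,0])); print("now",o["eef_pos"].round(4),"th",now.round(2),"t",round(o["clock"],2),"F",o["ft_force"].round(1),"w",round(o["grip_width"],4),"g",round(o["grasp_force"],1),"zaxis",R[:,2].round(4))
    print(" shift total",s.round(4)," turn z",None if th is None else round((now-th)/180,4))
E
python3 - <<'E'
from h import *
go(.5495,-.1925,.07)
C=cal("wrist"); I,D=camera("wrist"); np.savez("w1",I=I,D=D,*[]); cv2.imwrite("pics/w1.png",I[...,::-1]); print(-C[0].T@C[1],C[0][2],C[2:])
P=cloud(C,D); Z=P[...,2]; m=((Z>.086)&(Z<.097)).astype(np.uint8)
cs,_=cv2.findContours(m,0,2)
for c in cs:
    if cv2.contourArea(c)<80: continue
    p=P[c[:,0,1],c[:,0,0]][:,:2]*1000; r=cv2.minAreaRect(p.astype(np.float32))
    print(cv2.contourArea(c),r,P[cv2.drawContours(np.zeros_like(m),[c],-1,1,-1)>0].mean(0))
E
```

```text
now [ 0.4821 -0.2064  0.2778] th 17.42 t 1.43 F [-0.7 -1.2  0.7] w 0.0427 g 0.0 zaxis [ 0.0013  0.0015 -1.    ]
 shift total [0.3408 0.0359 1.0394]  turn z None
[ 0.56247867 -0.18047008  0.40377537] [-0.31189484 -0.09577715 -0.94527686] (np.float64(344.711506984062), 255.82405164411378, 188.35295610607974)
533.0 ((545.1133422851562, -266.087890625), (22.031816482543945, 24.172313690185547), 67.14761352539062) [ 0.54533164 -0.26543548  0.09317867]
536.0 ((547.60791015625, -191.5515594482422), (24.360746383666992, 21.76474380493164), 18.90748405456543) [ 0.54794371 -0.19147394  0.09336394]
613.5 ((550.4525146484375, -116.64466857910156), (24.55729866027832, 21.98517417907715), 74.62105560302734) [ 0.55062602 -0.11720733  0.0926265 ]
```

View pics/w1.png

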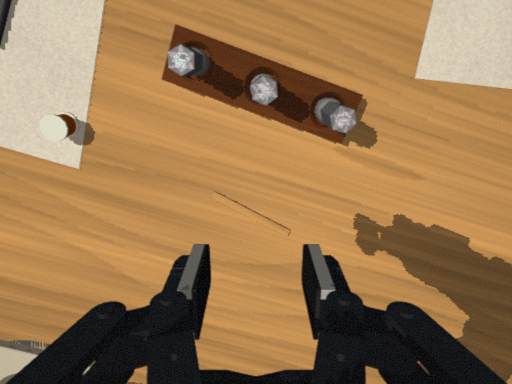

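The wrist view shows three hex grip tops at (182,60), (263,88) and (342,118). Their heights and sizes fit the given ones. I start with the socket nearest the nut, which I call A.

```bash
python3 -c "
from h import *
go(.551,-.1173,.07,16)"
```

```text
now [ 0.4803 -0.2076  0.2776] th 17.36 t 1.48 F [-1.1  0.1 -0.6] w 0.0426 g 0.0 zaxis [-7.e-04  5.e-04 -1.e+00]
 shift total [ 0.4728 -0.3249  1.038 ]  turn z 0.0075
```

Call:
apply_moves:
  steps:
    - [[0.079, -0.054, 0.08], [0, 0, 0.0075], 0.5]
    - [[0.079, -0.054, 0.08], [0, 0, 0], 0.5]
    - [[0.079, -0.054, 0.08], [0, 0, 0], 0.5]
    - [[0.079, -0.054, 0.08], [0, 0, 0], 0.5]
    - [[0.079, -0.054, 0.08], [0, 0, 0], 0.5]
    - [[0.079, -0.054, 0.08], [0, 0, 0], 0.5]
    - [[0, 0, 0], [0, 0, 0], 0.5]
    - [[0, 0, 0], [0, 0, 0], 0.5]

```text
clock: 2.15
eef_pos: [0.5508, -0.1208, 0.1807]
tool_rot: [0.99, 0.138, -0.002, -0.0]
ft_force: [0.4, -0.1, 1.0]
grip_width: 0.0429
grasp_force: 0.0
```

```bash
python3 -c "
from h import *
go(.551,-.1173,.07,16)"
```

```text
now [ 0.5508 -0.1208  0.1807] th 15.81 t 2.15 F [ 0.4 -0.1  1. ] w 0.0429 g 0.0 zaxis [-4.e-03  3.e-04 -1.e+00]
 shift total [ 0.0078 -0.016   0.5537]  turn z -0.0011
```

Call:
apply_moves:
  steps:
    - [[0.004, -0.016, 0.09], [0, 0, 0], 0.5]
    - [[0, 0, 0.09], [0, 0, 0], 0.5]
    - [[0, 0, 0.09], [0, 0, 0], 0.5]
    - [[0, 0, 0.09], [0, 0, 0], 0.5]
    - [[0, 0, 0.09], [0, 0, 0], 0.5]
    - [[0, 0, 0.09], [0, 0, 0], 0.5]
    - [[0, 0, 0], [0, 0, 0], 0.5]
    - [[0, 0, 0], [0, 0, 0], 0.5]

```text
clock: 2.82
eef_pos: [0.5509, -0.1187, 0.0745]
tool_rot: [0.991, 0.136, -0.001, -0.0]
ft_force: [1.2, -1.4, 0.3]
grip_width: 0.0428
grasp_force: 0.0
```

Call:
apply_moves:
  steps:
    - [[0, 0, 0], [0, 0, 0], 0.1]
    - [[0, 0, 0], [0, 0, 0], 0.1]
    - [[0, 0, 0], [0, 0, 0], 0.1]
    - [[0, 0, 0], [0, 0, 0], 0.1]
    - [[0, 0, 0], [0, 0, 0], 0.1]
    - [[0, 0, 0], [0, 0, 0], 0.1]
    - [[0, 0, 0], [0, 0, 0], 0.1]
    - [[0, 0, 0], [0, 0, 0], 0.1]

```text
clock: 3.48
eef_pos: [0.5533, -0.1183, 0.0763]
tool_rot: [0.991, 0.137, 0.002, 0.001]
ft_force: [-0.4, -1.4, 7.0]
grip_width: 0.0213
grasp_force: 59.5
```

```bash
python3 -c "
from h import *
go(.5545,.08,.25,19)"
```

```text
now [ 0.5533 -0.1183  0.0763] th 15.76 t 3.48 F [-0.4 -1.4  7. ] w 0.0213 g 59.5 zaxis [ 0.0035 -0.0018 -1.    ]
 shift total [ 0.2776 -0.9502 -0.8702]  turn z -0.018
```

Call:
apply_moves:
  steps:
    - [[0, 0, -0.06], [0, 0, 0], 0.1]
    - [[0, 0, -0.12], [0, 0, 0], 0.1]
    - [[0, 0, -0.15], [0, 0, 0], 0.1]
    - [[0, 0, -0.15], [0, 0, 0], 0.1]
    - [[0, 0, -0.12], [0, 0, 0], 0.1]
    - [[0, -0.05, -0.05], [0, 0, 0], 0.1]
    - [[0, -0.12, 0], [0, 0, 0], 0.1]
    - [[0, -0.14, 0], [0, 0, 0], 0.1]

```text
clock: 4.15
eef_pos: [0.5352, -0.0578, 0.2046]
tool_rot: [0.991, 0.136, 0.001, 0.0]
ft_force: [-0.3, 0.1, -1.7]
grip_width: 0.0213
grasp_force: 58.9
```

Call:
apply_moves:
  steps:
    - [[-0.01, -0.15, -0.02], [0, 0, -0.003], 0.1]
    - [[-0.01, -0.15, -0.02], [0, 0, -0.003], 0.1]
    - [[-0.01, -0.15, -0.02], [0, 0, -0.003], 0.1]
    - [[-0.01, -0.15, -0.02], [0, 0, -0.003], 0.1]
    - [[-0.01, -0.13, -0.02], [0, 0, -0.003], 0.1]
    - [[-0.01, -0.09, -0.02], [0, 0, -0.003], 0.1]
    - [[0, 0, 0], [0, 0, 0], 0.1]
    - [[0, 0, 0], [0, 0, 0], 0.1]

```text
clock: 4.82
eef_pos: [0.4747, 0.0965, 0.2278]
tool_rot: [0.986, 0.167, -0.0, 0.0]
ft_force: [-0.1, -0.1, -1.1]
grip_width: 0.021
grasp_force: 59.0
```

```bash
python3 - <<'E'
from h import *
go(.5545,.1315,.14,19)
C=cal("wrist"); I,D=camera("wrist"); np.savez("w2",I=I,D=D); cv2.imwrite("pics/w2.png",I[...,::-1])
P=cloud(C,D); Z=P[...,2]
for lo,hi in((.006,.014),(.021,.030),(.034,.043)):
    m=(Z>lo)&(Z<hi)&(np.abs(P[...,0]-.56)<.08)&(P[...,1]>.06)&(P[...,1]<.32)
    if lo>.02: m&=np.hypot(P[...,0]-.5545,P[...,1]-.1315)<.03
    if m.sum()>20: p=P[m]; print(lo,m.sum(),cv2.minAreaRect((p[:,:2]*1000).astype(np.float32)),p.mean(0),proj(C,p.mean(0)))
E
```

```text
now [0.4747 0.0965 0.2278] th 19.17 t 4.82 F [-0.1 -0.1 -1.1] w 0.021 g 59.0 zaxis [-9.e-04 -3.e-04 -1.e+00]
 shift total [ 0.4347 -0.0342  0.4383]  turn z 0.0009
0.006 15650 ((560.3350219726562, 177.12237548828125), (189.74111938476562, 90.11616516113281), 80.16609191894531) [0.55407285 0.16754977 0.01025909] (np.float64(212.6146021500774), np.float64(53.06446507116644))
0.021 682 ((552.739990234375, 133.09971618652344), (30.569398880004883, 30.680320739746094), 19.436756134033203) [0.55302265 0.1330507  0.0252634 ] (np.float64(247.0998362150182), np.float64(67.03036733654774))
0.034 281 ((552.6747436523438, 133.31045532226562), (16.35275650024414, 15.637810707092285), 11.525250434875488) [0.55285071 0.1330374  0.03740621] (np.float64(246.70688022425566), np.float64(67.18437279634668))
```

View pics/w2.png

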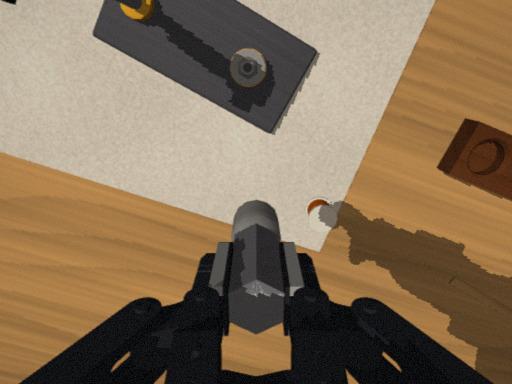

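The wrist view shows the nut at (247,67) on its washer. The plate's yaw is -9.8°, and the nut position agrees with the plate centre. The socket is held at (257,290). I'll measure the held socket's axis in the same view.

```bash
cat >> h.py <<'E'
def held(D,C,tcp):
    "world xy of held socket axis: hex top face, and rim height"
    P=cloud(C,D); m=(np.hypot(P[...,0]-tcp[0],P[...,1]-tcp[1])<.014)&(P[...,2]>tcp[2]+.005)&(P[...,2]<tcp[2]+.035)
    zt=np.percentile(P[m][:,2],90); k=m&(np.abs(P[...,2]-zt)<.004)
    n,l,s,c=cv2.connectedComponentsWithStats(k.astype(np.uint8)); j=1+s[1:,4].argmax(); p=P[l==j]
    r=cv2.minAreaRect((p[:,:2]*1000).astype(np.float32)); print("held top z",zt.round(4),len(p),r); 
    return np.array(r[0])/1000
E
python3 - <<'E'
from h import *
C=cal("wrist");D=np.load("w2.npz")["D"];o=bot.get_obs()
a=held(D,C,o["eef_pos"]);print(a-o["eef_pos"][:2]); d=np.array([.5528,.1331])-a; print("nut-axis",d); go(*(o["eef_pos"][:2]+d),.12,20.2)
E
```

```text
held top z 0.2487 298 ((478.25518798828125, 85.58384704589844), (20.031749725341797, 2.7148091793060303), 17.861591339111328)
[ 0.00319669 -0.0101343 ]
nut-axis [0.07454481 0.04751615]
now [0.4751 0.0957 0.2276] th 19.08 t 4.87 F [ 0.2  0.7 -0.5] w 0.0211 g 59.0 zaxis [-1.e-03 -5.e-04 -1.e+00]
 shift total [ 0.4305 -0.1028  0.5377]  turn z -0.0062
```

```bash
python3 - <<'E'
from h import *
C=cal("wrist");D=np.load("w2.npz")["D"];o=bot.get_obs();t=o["eef_pos"]
P=cloud(C,D);a=np.radians(19.1);e=np.array([np.cos(a),np.sin(a)]);f=np.array([np.sin(a),-np.cos(a)])
q=P[...,:2]-t[:2];X=q@e;Y=q@f;Z=P[...,2]-t[2]
for v in range(195,340,8): print(v,[(round(X[v,u]*1e3),round(Y[v,u]*1e3),round(Z[v,u]*1e3)) for u in (238,248,257,266,276)])
# lower socket: cylinder r13.5 side & its silhouette
E
```

```text
195 [(-45, -21, -225), (-45, -10, -226), (-46, 0, -227), (-45, 10, -225), (-45, 21, -226)]
203 [(-54, -21, -226), (10, -6, -63), (12, 0, -59), (10, 5, -64), (-55, 21, -227)]
211 [(7, -11, -58), (11, -5, -50), (11, 0, -48), (9, 5, -52), (-64, 21, -226)]
219 [(7, -11, -47), (10, -5, -40), (11, 0, -38), (10, 4, -40), (4, 11, -54)]
227 [(6, -10, -39), (9, -5, -33), (10, 0, -30), (7, 4, -36), (5, 10, -40)]
235 [(5, -10, -31), (9, -5, -25), (11, 0, -20), (8, 4, -26), (5, 9, -32)]
243 [(6, -9, -21), (9, -5, -16), (10, 0, -13), (8, 4, -17), (5, 9, -23)]
251 [(6, -9, -13), (9, -4, -9), (11, 0, -5), (8, 4, -9), (6, 8, -14)]
259 [(7, -9, -5), (9, -4, -2), (10, 0, 1), (9, 3, -2), (5, 8, -8)]
267 [(6, -8, 1), (10, -4, 6), (10, 0, 7), (9, 3, 4), (5, 8, -1)]
275 [(7, -8, 8), (9, -4, 10), (11, 0, 14), (9, 3, 10), (6, 7, 6)]
283 [(7, -8, 12), (9, -4, 15), (10, -1, 17), (9, 3, 15), (7, 7, 12)]
291 [(6, -8, 16), (6, -4, 16), (6, -1, 17), (5, 3, 15), (6, 7, 16)]
299 [(2, -8, 15), (3, -4, 17), (2, -1, 15), (2, 3, 16), (3, 7, 17)]
307 [(-1, -8, 16), (0, -4, 17), (-1, -1, 16), (-1, 3, 17), (-1, 7, 16)]
315 [(-5, -8, 16), (-5, -4, 16), (-6, -1, 15), (-5, 3, 16), (-6, 7, 16)]
323 [(-9, -8, 16), (-9, -4, 16), (-9, -1, 16), (-8, 3, 17), (-9, 7, 16)]
331 [(-230, -24, -228), (-229, -11, -226), (-13, -1, 16), (-230, 11, -227), (-229, 24, -227)]
339 [(-241, -24, -226), (-242, -11, -227), (-242, 0, -227), (-243, 12, -228), (-241, 24, -226)]
```

Call:
apply_moves:
  steps:
    - [[0.09, -0.01, 0.05], [0, 0, 0], 0.1]
    - [[0.09, -0.01, 0.09], [0, 0, 0], 0.1]
    - [[0.09, -0.01, 0.09], [0, 0, 0], 0.1]
    - [[0.09, -0.01, 0.09], [0, 0, 0], 0.1]
    - [[0.078, -0.01, 0.09], [0, 0, 0], 0.1]
    - [[0, 0, 0.09], [0, 0, -0.006], 0.1]
    - [[0, 0, 0.04], [0, 0, 0], 0.1]
    - [[0, 0, 0], [0, 0, 0], 0.1]

```text
clock: 5.53
eef_pos: [0.5532, 0.1318, 0.1169]
tool_rot: [0.985, 0.173, -0.004, 0.0]
ft_force: [0.1, -0.2, -1.3]
grip_width: 0.0215
grasp_force: 59.0
```

```bash
python3 -c "
from h import *
go(.5546,.1338,.098,20.2)"
```

```text
now [0.5532 0.1318 0.1169] th 19.98 t 5.53 F [ 0.1 -0.2 -1.3] w 0.0215 g 59.0 zaxis [-0.0069 -0.0018 -1.    ]
 shift total [ 0.0107 -0.0067  0.0945]  turn z -0.0012
```

Call:
apply_moves:
  steps:
    - [[0.006, -0.005, 0.02], [0, 0, 0], 0.1]
    - [[0, 0, 0.015], [0, 0, 0], 0.1]
    - [[0, 0, 0.015], [0, 0, 0], 0.1]
    - [[0, 0, 0.015], [0, 0, 0], 0.1]
    - [[0, 0, 0.015], [0, 0, 0], 0.1]
    - [[0, 0, 0.01], [0, 0, 0], 0.1]
    - [[0, 0, 0], [0, 0, 0], 0.1]
    - [[0, 0, 0], [0, 0, 0], 0.1]

```text
clock: 6.2
eef_pos: [0.556, 0.1347, 0.1023]
tool_rot: [0.985, 0.174, -0.0, -0.0]
ft_force: [0.5, 0.4, -0.5]
grip_width: 0.0209
grasp_force: 59.0
```

```bash
python3 -c "
from h import *
go(.5546,.1338,.091,20.2)
I,D=camera('wrist');C=cal('wrist');np.savez('w3',I=I,D=D)
go(.5546,.1338,.091,20.2)
P=cloud(C,D);m=(np.abs(P[...,2]-.025)<.006)&(np.hypot(P[...,0]-.5528,P[...,1]-.1331)<.019);print(m.sum(), np.median(P[m],0) if m.any() else 0)
"
```

```text
now [0.556  0.1347 0.1023] th 20.1 t 6.2 F [ 0.5  0.4 -0.5] w 0.0209 g 59.0 zaxis [-1.e-04  0.e+00 -1.e+00]
 shift total [-0.0082  0.0019  0.0565]  turn z -0.0006
now [0.5561 0.1347 0.1025] th 20.1 t 6.25 F [ 0.2 -0.2 -1.7] w 0.0214 g 59.0 zaxis [ 2.e-04  1.e-04 -1.e+00]
 shift total [-0.0089  0.0017  0.0573]  turn z -0.0006
528 [0.56312762 0.13327555 0.02542905]
```

Call:
apply_moves:
  steps:
    - [[-0.003, 0, 0.005], [0, 0, 0], 0.1]
    - [[0, 0, 0.005], [0, 0, 0], 0.1]
    - [[0, 0, 0.005], [0, 0, 0], 0.1]
    - [[0, 0, 0.005], [0, 0, 0], 0.1]
    - [[0, 0, 0], [0, 0, 0], 0.1]
    - [[0, 0, 0], [0, 0, 0], 0.1]
    - [[0, 0, 0], [0, 0, 0], 0.1]
    - [[0, 0, 0], [0, 0, 0], 0.1]

```text
clock: 6.92
eef_pos: [0.5557, 0.1342, 0.0985]
tool_rot: [0.985, 0.174, 0.0, 0.0]
ft_force: [-0.7, -1.7, 3.1]
grip_width: 0.0214
grasp_force: 59.4
```

Call:
apply_moves:
  steps:
    - [[0, 0, 0.005], [0, 0, 0], 0.1]
    - [[0, 0, 0.005], [0, 0, 0], 0.1]
    - [[0, 0, 0], [0, 0, 0], 0.1]
    - [[0, 0, 0], [0, 0, 0], 0.1]
    - [[0, 0, 0], [0, 0, 0], 0.1]
    - [[0, 0, 0], [0, 0, 0], 0.1]
    - [[0, 0, 0], [0, 0, 0], 0.1]
    - [[0, 0, 0], [0, 0, 0], 0.1]

```text
clock: 7.58
eef_pos: [0.5555, 0.1339, 0.0961]
tool_rot: [0.985, 0.174, -0.0, 0.001]
ft_force: [0.8, -5.5, 0.9]
grip_width: 0.0211
grasp_force: 59.4
```

```bash
python3 -c "
from h import *
go(.5546,.1338,.091,20.2)
I,D=camera('wrist');C=cal('wrist')
go(.5546,.1338,.091,20.2)
P=cloud(C,D);m=(np.abs(P[...,2]-.022)<.006)&(np.hypot(P[...,0]-.5528,P[...,1]-.1331)<.0155);print(m.sum(), np.median(P[m],0) if m.any() else 0)
"
```

```text
now [0.5555 0.1339 0.0961] th 20.07 t 7.58 F [ 0.8 -5.5  0.9] w 0.0211 g 59.4 zaxis [-1.0e-04 -1.3e-03 -1.0e+00]
 shift total [-0.0044 -0.0013  0.0255]  turn z -0.0007
now [0.5555 0.1339 0.0961] th 20.06 t 7.63 F [ 0.4 -5.6 -0.1] w 0.0211 g 59.4 zaxis [-2.0e-04 -1.3e-03 -1.0e+00]
 shift total [-0.0044 -0.0013  0.0254]  turn z -0.0008
366 [0.5631063  0.13424914 0.02529004]
```

Call:
apply_moves:
  steps:
    - [[-0.002, 0.004, 0], [0, 0, 0], 0.1]
    - [[0, 0, 0.005], [0, 0, 0], 0.1]
    - [[0, 0, 0.005], [0, 0, 0], 0.1]
    - [[0, 0, 0.005], [0, 0, 0], 0.1]
    - [[0, 0, 0.005], [0, 0, 0], 0.1]
    - [[0, 0, 0], [0, 0, 0], 0.1]
    - [[0, 0, 0], [0, 0, 0], 0.1]
    - [[0, 0, 0], [0, 0, 0], 0.1]

```text
clock: 8.3
eef_pos: [0.5554, 0.1336, 0.092]
tool_rot: [0.985, 0.174, -0.0, -0.0]
ft_force: [0.7, -3.0, -2.6]
grip_width: 0.0212
grasp_force: 59.3
```

```bash
python3 -c "
from h import *
go(.5546,.1338,.091,20.2)
I,D=camera('wrist');C=cal('wrist');cv2.imwrite('pics/w5.png',I[...,::-1])
go(.5546,.1338,.091,20.2)
P=cloud(C,D);m=(np.abs(P[...,2]-.022)<.006)&(np.hypot(P[...,0]-.5528,P[...,1]-.1331)<.0155);print(m.sum(), np.median(P[m],0) if m.any() else 0)
"
```

```text
now [0.5554 0.1336 0.092 ] th 20.09 t 8.3 F [ 0.7 -3.  -2.6] w 0.0212 g 59.3 zaxis [-2.e-04 -0.e+00 -1.e+00]
 shift total [-0.0035 -0.0023  0.0052]  turn z -0.0006
now [0.5554 0.1336 0.092 ] th 20.09 t 8.35 F [ 1.9 -4.3 -2.6] w 0.0212 g 59.3 zaxis [-3.e-04  0.e+00 -1.e+00]
 shift total [-0.0034 -0.0022  0.005 ]  turn z -0.0006
342 [0.56343022 0.13369038 0.02535232]
```

View pics/w5.png

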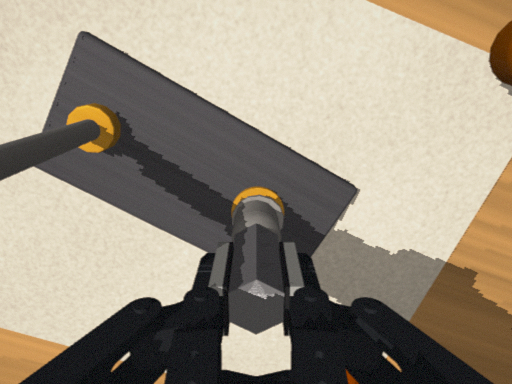

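The wrist view shows the socket over the nut with its rim at the washer (257,205), and there is no spring force. So this socket fits. I press lightly until I feel the washer.

Call:
apply_moves:
  steps:
    - [[0, 0.003, 0], [0, 0, 0], 0.1]
    - [[0, 0, 0.004], [0, 0, 0], 0.1]
    - [[0, 0, 0.004], [0, 0, 0], 0.1]
    - [[0, 0, 0.002], [0, 0, 0], 0.1]
    - [[0, 0, 0], [0, 0, 0], 0.1]
    - [[0, 0, 0], [0, 0, 0], 0.1]
    - [[0, 0, 0], [0, 0, 0], 0.1]
    - [[0, 0, 0], [0, 0, 0], 0.1]

```text
clock: 9.02
eef_pos: [0.5556, 0.1334, 0.0905]
tool_rot: [0.985, 0.175, 0.0, -0.0]
ft_force: [-1.1, -1.1, 2.5]
grip_width: 0.0212
grasp_force: 59.7
```

Call:
apply_moves:
  steps:
    - [[0, 0, 0.005], [0, 0, 0], 0.1]
    - [[0, 0, 0], [0, 0, 0], 0.1]
    - [[0, 0, 0], [0, 0, 0], 0.1]
    - [[0, 0, 0], [0, 0, 0], 0.1]
    - [[0, 0, 0], [0, 0, 0], 0.1]
    - [[0, 0, 0], [0, 0, 0], 0.1]
    - [[0, 0, 0], [0, 0, 0], 0.1]
    - [[0, 0, 0], [0, 0, 0], 0.1]

```text
clock: 9.68
eef_pos: [0.5556, 0.1334, 0.0894]
tool_rot: [0.985, 0.175, 0.0, -0.0]
ft_force: [-3.0, 1.6, 5.8]
grip_width: 0.0211
grasp_force: 60.0
```

```bash
python3 -c "
from h import *
go(.5546,.1338,.091,20.2)
I,D=camera('wrist');C=cal('wrist')
P=cloud(C,D);m=(np.abs(P[...,2]-.022)<.006)&(np.hypot(P[...,0]-.5528,P[...,1]-.1331)<.0155);print(m.sum(), np.median(P[m],0))
I,D=camera('top');C=cal('top');P=cloud(C,D);Z=P[...,2]
for x,y,l,h in((.5495,-.1925,.08,.1),(.547,-.267,.08,.1),(.6988,.0209,.04,.06),(.4409,.0116,.02,.04)):
    m=(np.hypot(P[...,0]-x,P[...,1]-y)<.03)&(Z>l)&(Z<h);print(m.sum(),P[m].mean(0))
"
```

```text
now [0.5556 0.1334 0.0894] th 20.11 t 9.68 F [-3.   1.6  5.8] w 0.0211 g 60.0 zaxis [-1.e-04  8.e-04 -1.e+00]
 shift total [-0.0039 -0.0036 -0.0078]  turn z -0.0005
366 [0.56372251 0.13444755 0.02366676]
109 [ 0.54898944 -0.19196364  0.09153618]
116 [ 0.54609129 -0.2664463   0.0912041 ]
204 [0.69754582 0.02026027 0.04969824]
144 [0.44129016 0.01145915 0.02815106]
```

```bash
python3 -c "
from h import *
print(bot.job_done())"
```

```text
the job is handed in; nothing more can be done
None
```

The socket from the rack hole nearest the nut (+y end) fits: it went over the nut without loading the spring and is held upright, down on the washer, with the nut pushed down about 1.7 mm. I never took the other two out to try them, because the first one fitted; both still stand in their rack holes. The spool and jar measured unmoved, I didn't re-measure the stick but went nowhere near it, and the job was handed in at about 10 s with no verdict shown.

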